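Start the hand nut of a vial reaction block

TASK

Put the cover plate on the vial block: lower it over the threaded stud, between the locating pins, until it lies flat on the block. Then start its black hand nut without crossing the thread: turn it backward (counter-clockwise seen from above) until it drops into the thread, then forward (clockwise) one full turn from that point, not tightening it any further. Finish while still gripping the nut, so that it is held started while I check the gasket; leave the other things on the bench where they are.

Things in the scene. Friction and masses are not known exactly. Their poses are not given: they have to be found in the camera images.
- vial_block: Fixed aluminium block, 104 x 144 mm in plan (long side along its y), 45 mm high, eight glass vials flush in its flat top. Origin: centre of its underside, z up. Six steel pins of 6 mm with conical tips stand 12.5 mm above the top, two along each long edge, one at each short edge; the seated cover lies between them with 1 mm clearance all round.
- stud_tip (a point): Tip of the fixed upright steel stud at the centre of the block's top, 66 mm above the block's origin and 21 mm above its top; 22 mm over the thread (right-hand, one start, 6 mm pitch), conical tip.
- cover: Loose aluminium plate 84 x 124 x 8 mm (long side along its y), about 0.42 kg with its nut, flat on the bench at first. Origin: centre of its underside, z up. A 33 mm collar rises to 22 mm at its centre and carries the nut; a 34 mm opening below lets the stud in. Lay its long side along the block's by the smaller turn. Seated: origin 45 mm above the block's, same axis.
- knob: Black fluted hand nut, captive in the cover's centre: grip 36 mm across, 32 mm high, steel index bar on top towards its x. Origin on its axis; the grip's underside is 22.5 mm, its top 54.5 mm above it. The cover is carried by the nut: it first rises 20 mm in the collar, then lifts the cover, which turns with it (light friction, 0.02 N m).
- knob_grip (a point): Point on the nut's axis at a good height to grip, 12 mm under the top of the nut (42.5 mm above the bench at first).
- knob_turn (a joint): Turn of the nut relative to the cover, rad: 0 at the start, positive forward (clockwise from above), negative backward. On the seated cover the nut drops into the thread somewhere between 0.5 and 1.5 rad backward (half a turn more if the cover is on the other way round); the place cannot be seen.
- knob_lift (a joint): Height of the nut above fully down in the cover, m. On the bench 0; carried 0.020; cover seated, nut on top of the thread about 0.014. Turned backward it climbs under 1 mm, then drops about 5 mm to 0.009 if free to fall (0.16 kg) or pressed lightly. Then 6 mm down per turn forward: 0.003 after one turn. Axial play 1.5 mm.
- vial_white: Bystander: small white closed vial, 21 mm wide, 50 mm high, standing on the bench; origin at the centre of its underside.
- vial_amber: Bystander: small brown vial, 21 mm wide, 50 mm high, standing on the bench; origin at the centre of its underside.
- bottle: Bystander: glass bottle with blue cap, 56 mm wide, 110 mm high; origin at the centre of its underside.
- bench_timer: Bystander: flat bench timer 66 x 62 x 22 mm; origin at the centre of its underside.
Things that resemble listed ones, but are neither listed nor needed, are in the scene too. Leave any orange look-alike of the cover alone. What is shaped like the vial_block but yellow is not meant.

How it is judged (in metres and radians):
On the way, in this order (a step that is already met when the one before it is completed fails the run):
1. the cover lies flat on the block, located by the pins, with the nut still on top of the thread (z of cover in the frame of vial_block between 0.043 and 0.047 m and horizontal distance between cover and vial_block below 0.003 m and angle between cover's own z axis and vertical below 0.035 rad and value of joint knob_lift above 0.0115 m), for 0.2 s.
2. the nut, turned backward, has dropped into the start of the thread (z of cover in the frame of vial_block between 0.043 and 0.047 m and horizontal distance between cover and vial_block below 0.003 m and angle between cover's own z axis and vertical below 0.035 rad and value of joint knob_turn below -0.3 rad and value of joint knob_lift between 0.0065 and 0.0112 m), for 0.2 s.
At the end, for the whole second after the job is handed in: Cover flat on the block (height within 2 mm, centred within 3 mm, tilt under 2 degrees); nut dropped into the thread after turning backward, then one turn forward (knob_lift 1.2 to 5.5 mm, nominally 3: about a quarter turn either way); fingers still grip it with over 2 N, nut at rest (z of cover in the frame of vial_block between 0.043 and 0.047 m and horizontal distance between cover and vial_block below 0.003 m and angle between cover's own z axis and vertical below 0.035 rad and value of joint knob_lift between 0.0012 and 0.0055 m and velocity of joint knob_turn between -0.2 and 0.2 rad/s and contact force between the fingers and knob above 2 N); the arm keeps its last pose, push and grip.
It fails at once if the nut is turned forward on the seated cover before it has dropped into the thread (z of cover in the frame of vial_block between 0.043 and 0.047 m and horizontal distance between cover and vial_block below 0.003 m and angle between cover's own z axis and vertical below 0.035 rad and value of joint knob_turn above 0.5 rad and value of joint knob_lift above 0.0105 m).
It fails at once if a bystander is knocked over or pushed away by more than 3 cm (distance of any of vial_white, vial_amber, bottle, bench_timer from where it was at the start of the episode above 0.03 m or angle between any of vial_white, vial_amber, bottle's own z axis and vertical above 0.7 rad).
It also fails if it takes over 72 s, if anything falls off the work surface, if the arm or the gripper's body presses on something with over 40 N, if the wrist force passes 120 N, or if a joint passes its speed limit or range.

ROBOT

A 6-joint arm with a two-finger parallel gripper is mounted at the origin on a cart in front of the work surface, level with it; the furniture and walls round the work are solid. World frame = base frame: x ahead of the robot, y to its left, z up, the work surface at z = 0. Lengths are in mm, angles in rad, forces in N, time in s.
With the tool pointing down it reaches from about 325 to 1000 mm from the base axis. Payload 5.1 kg.
Tool frame: the origin (TCP) lies midway between the tips of the shut fingers; the grasp point (between the pads) lies 19 mm behind it (bot.tcp_to_grasp is the distance from the TCP to the grasp point, in mm); z points along the fingers, y is the line along which they close (so a half turn about z gives the same grasp; the last joint's range is limited). The gripper opens to 85 mm and grips with 20 to 120 N. Pads are 22 mm wide; open, the fingers measure 114 mm over their backs; the gripper's body (76 mm by 85 mm) begins 54 mm behind the grasp point. The pads swing forward as they close: fully open they stand 13 mm farther back than shut.
Start: joints at [1.064, 0.124, 1.65, -0, 1.367, -0.083], TCP at [267.316, 592.475, 231.322] pointing down, gripper open.
Joint ranges: [-2.61, 2.61], [-1.02, 2.33], [0.03, 2.71], [-1.35, 4.49], [0.32, 2.68], [-2.91, 2.91]. Speed limits (rad/s): [2.57, 2.57, 3.14, 3.14, 3.14, 3.14].

INTERFACE

Orientations are given as [roll, pitch, yaw] about the fixed x, y, z axes, in that order (R = Rz(yaw) Ry(pitch) Rx(roll)).
In Python, from plant import bot, effector, solver, status, vision, order gives the robot as it stands. Calls block until the motion is done:
- bot.move_to(position, orientation): joint-space move of the TCP to a pose.
- bot.movel(position, vel=150, rot=None, threshold=None): straight line of the TCP; rot=None keeps the orientation; vel is the mean speed in mm/s. With threshold (N) it stops when the force on the tool has changed by that much, and returns True; else False.
- bot.goto_joints(angles): joint-space move.
- effector.open_jaws() and effector.close_gripper(effort=None): open the fingers fully, or close them until they stop; effort is the grip in N (None keeps the last).
- bot.hold(seconds).
- solver.ik(position, orientation): joint angles nearest the present ones, or None.
- status.get_state(): the state.
- vision.capture(name): name is "scene" or "top" or "wrist"; returns the picture (420x560x3 uint8, red, green, blue); there is no depth.
- vision.camera_model(name): a dict with "K" (3x3 intrinsics, pixels), "origin" and "orientation" of the camera in the world. Camera axes: x right, y down, z forward; pixel columns grow to the right and rows downward; lengths in mm; the calibration is good to about 2 mm. A picture is of the moment at which its call begins: read the wrist's pose just before it. camera_model takes no time and is no camera call; for the wrist camera it gives the pose at the moment of the call.
A pose or a line that the arm cannot do raises bot.PlanningError and nothing moves.
- order.finish_job(): hands the job in; it is judged then, once.
The state is a dict: "clock": time; "qpos": joint angles; "joint_velocities": joint speeds; "effort": joint torques, N m; "tcp_pos": TCP position; "tcp_rot": TCP orientation; "wrist_force": force on the tool from outside, world axes, zero at the start; "torque": the same for the moment, N m; "finger_gap": finger opening in mm; "grasp_force": force on a finger pad.
Only numpy, scipy, OpenCV 4.12 (cv2) and the standard library are available. Lean on these libraries where they do the work, as an engineer would, in place of code of your own. Each camera call takes 0.05 s, during which the arm holds its last target. There are 200 camera calls.

## Working session

There is one attempt and no reset: what is moved stays moved. The work goes in short steps, each a Python script; the robot and the scene stay as the last script left them, time stands still between calls to the robot, and variables do not carry over. Pictures are saved under pics/ and viewed, at most 10 in all, crops included, and the job is handed in when it is done.

```bash
ls; mkdir -p pics; python3 - <<'E'
from plant import bot, effector, solver, status, vision, order
import cv2,numpy as np
np.set_printoptions(suppress=True,precision=3)
for n in ("top","scene"):
    im=vision.capture(n); cv2.imwrite(f"pics/{n}0.png",im[:,:,::-1]); print(n,vision.camera_model(n))
print(status.get_state()); print(vision.camera_model("wrist"))
E
```

```text
pics
top {'K': array([[478.736,   0.   , 285.692],
       [  0.   , 478.736, 214.087],
       [  0.   ,   0.   ,   1.   ]]), 'origin': array([ 429.249,   99.829, 1195.182]), 'orientation': array([-3.065,  0.005, -1.586])}
scene {'K': array([[465.522,   0.   , 283.   ],
       [  0.   , 465.522, 214.771],
       [  0.   ,   0.   ,   1.   ]]), 'origin': array([-160.076, -431.924,  769.446]), 'orientation': array([-2.262, -0.017, -0.876])}
{'clock': 0.1, 'qpos': array([ 1.064,  0.124,  1.652, -0.   ,  1.367, -0.083]), 'joint_velocities': array([-0.001, -0.001, -0.002,  0.001,  0.001, -0.001]), 'effort': array([  0.   , -42.493, -36.665,  -0.   ,   0.004,   0.   ]), 'tcp_pos': array([267.078, 592.005, 230.167]), 'tcp_rot': array([-3.14 , -0.   ,  2.718]), 'wrist_force': array([0.929, 0.681, 0.314]), 'torque': array([ 0.031,  0.008, -0.006]), 'grasp_force': 0.0, 'finger_gap': 85.58405100211513}
{'K': array([[321.76 ,   0.   , 277.533],
       [  0.   , 321.76 , 208.754],
       [  0.   ,   0.   ,   1.   ]]), 'origin': array([200.796, 622.107, 373.077]), 'orientation': array([2.854, 0.002, 1.147])}
```

View pics/top0.png

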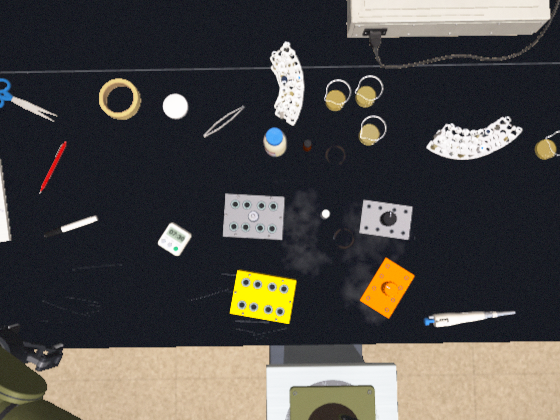

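View pics/scene0.png

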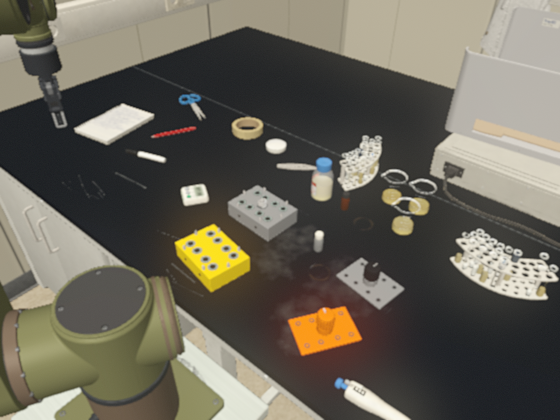

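Top view: the grey plate with black nut is at (386,220), and its orange look-alike is at (388,288). The grey block is at (253,216), and its yellow look-alike is at (263,296). I choose the grey pair. The white vial (325,214) stands between them, the bottle is at (275,142), the amber vial at (307,146) and the timer at (175,239).

```bash
cat > h.py <<'E'
from plant import bot, effector, solver, status, vision, order
import cv2,numpy as np
from scipy.spatial.transform import Rotation as R
np.set_printoptions(suppress=True,precision=3)
def ray(cm,uv,z):
    d=R.from_euler('xyz',cm["orientation"]).apply(np.linalg.inv(cm["K"])@[uv[0],uv[1],1]); o=cm["origin"]
    return (o+d*(z-o[2])/d[2])[:2]
def rect(im,cm,z,near,lo=90,sat=40,close=9,r=150):
    """grey plate nearest a pixel -> outline on plane z, fitted with a rectangle (mm): centre, size, long-axis angle"""
    hsv=cv2.cvtColor(im,cv2.COLOR_RGB2HSV)
    m=((hsv[...,2]>lo)&(hsv[...,1]<sat)).astype(np.uint8)
    m=cv2.morphologyEx(m,cv2.MORPH_CLOSE,np.ones((close,close)))
    cs=[c for c in cv2.findContours(m,cv2.RETR_EXTERNAL,cv2.CHAIN_APPROX_NONE)[0] if cv2.contourArea(c)>600]
    c=max(cs,key=lambda c:cv2.pointPolygonTest(c,tuple(map(float,near)),True))
    p=np.array([ray(cm,q[0],z) for q in c],np.float32)
    b=cv2.boxPoints(cv2.minAreaRect(p)); e=[b[1]-b[0],b[2]-b[1]]; e.sort(key=np.linalg.norm)
    a=np.arctan2(e[1][1],e[1][0])
    a=(a-np.pi/2+np.pi/2)%np.pi-np.pi/2  # turn of the long side from... see yaw()
    return b.mean(0),np.linalg.norm(e,axis=1),np.arctan2(e[1][1],e[1][0])%np.pi-np.pi/2  # yaw (y along long side)
E
python3 - <<'E'
from h import *
im=vision.capture("top");cm=vision.camera_model("top")
print("block",rect(im,cm,45,(253,216)));print("cover",rect(im,cm,8,(386,220)))
for n,p,z in(("white",(325,214),50),("bottle",(275,136),110),("amber",(307,146),50),("nut",(389,218),54)):print(n,ray(cm,p,z))
E
```

```text
block (array([513.731, 181.928], dtype=float32), array([105.333, 144.835], dtype=float32), np.float32(-0.07163072))
cover (array([ 503.505, -143.658], dtype=float32), array([ 85.369, 125.006], dtype=float32), np.float32(-0.15766013))
white [515.916   9.773]
bottle [693.262 125.68 ]
amber [681.955  49.841]
nut [ 503.653 -142.382]
```

```bash
python3 - <<'E'
from h import *
effector.open_jaws()
bot.move_to([503.5,-143,200],[np.pi,0,1.826])
bot.hold(.3)
cm=vision.camera_model("wrist");im=vision.capture("wrist"); cv2.imwrite("pics/w1.png",im[:,:,::-1])
s=status.get_state();print(s["tcp_pos"],s["tcp_rot"],s["qpos"],s["clock"],cm)
P=cm["K"]@R.from_euler('xyz',cm["orientation"]).inv().apply(np.array([503.5,-143,8])-cm["origin"]);px=P[:2]/P[2];print(px)
for lo in(90,120):print("cover",rect(im,cm,8,px,lo,close=15))
E
```

```text
[ 503.582 -142.815  200.022] [3.142 0.    1.826] [-0.379 -0.137  1.963  0.     1.316 -0.635] 3.4417 {'K': array([[321.76 ,   0.   , 277.533],
       [  0.   , 321.76 , 208.754],
       [  0.   ,   0.   ,   1.   ]]), 'origin': array([484.773, -72.704, 342.9  ]), 'orientation': array([ 2.854, -0.   ,  0.256])}
[277.829 185.016]
cover (array([ 498.913, -142.036], dtype=float32), array([ 95.537, 125.256], dtype=float32), np.float32(-0.15303802))
cover (array([ 504.044, -142.872], dtype=float32), array([ 84.283, 124.29 ], dtype=float32), np.float32(-0.15352976))
```

View pics/w1.png

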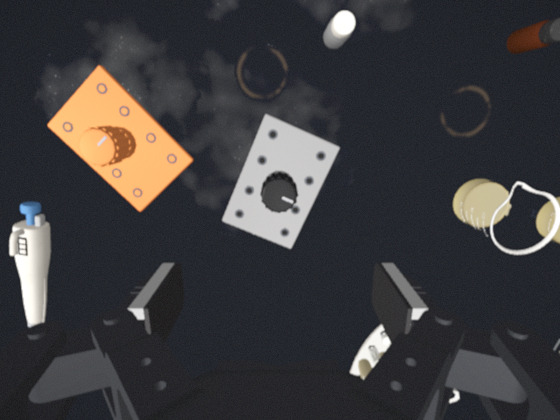

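The crop shows the grey plate centred near (281,180) with its black nut at (280,190), index bar to the right. The orange look-alike is at (120,140). This confirms the choice. Next, one close look at the block, then the pick.

```bash
python3 - <<'E'
from h import *
def look(tag,c,z,**k):
    bot.hold(.3);cm=vision.camera_model("wrist");im=vision.capture("wrist"); cv2.imwrite(f"pics/{tag}.png",im[:,:,::-1])
    P=cm["K"]@R.from_euler('xyz',cm["orientation"]).inv().apply(np.array([*c,z])-cm["origin"])
    for lo in(120,150):print(tag,lo,rect(im,cm,z,P[:2]/P[2],lo,close=15))
bot.move_to([513.7,181.9,245],[np.pi,0,1.912]); look("wb",(513.7,181.9),45)
bot.move_to([504,-143,110],[np.pi,0,1.826])
bot.movel([504,-143,25],vel=80)
effector.close_gripper(50)
s=status.get_state();print(s["tcp_pos"],s["finger_gap"],s["grasp_force"])
bot.movel([504,-143,150],vel=80); look("wc",(504,-143),115)
s=status.get_state();print(s["tcp_pos"],s["qpos"],s["wrist_force"],s["finger_gap"],s["grasp_force"],s["clock"])
cv2.imwrite("pics/both.png",np.hstack([cv2.imread("pics/wb.png")[:,80:480],cv2.imread("pics/wc.png")[:,80:480]]))
E
```

```text
wb 120 (array([514.465, 182.772], dtype=float32), array([102.914, 143.307], dtype=float32), np.float32(-0.070705295))
wb 150 (array([514.397, 182.932], dtype=float32), array([101.631, 141.353], dtype=float32), np.float32(-0.070494175))
[ 504.538 -143.088   25.584] 34.76782052465192 49.81005012989044
wc 120 (array([ 507.318, -142.142], dtype=float32), array([ 91.046, 121.22 ], dtype=float32), np.float32(-0.15304852))
wc 150 (array([ 503.077, -141.43 ], dtype=float32), array([ 81.664, 120.488], dtype=float32), np.float32(-0.1550237))
[ 503.957 -142.983  149.893] [-0.379 -0.091  2.009 -0.     1.224 -0.634] [ 0.211 -0.992 -3.313] 34.70744553594996 51.58629655838013 10.1583
```

View pics/both.png

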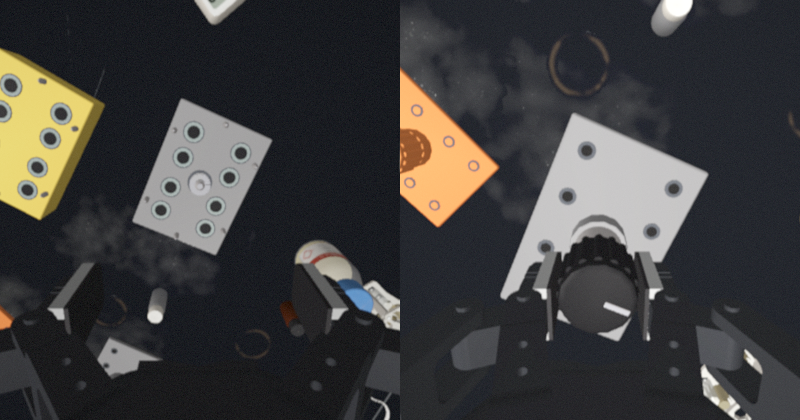

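The left half shows the grey block with its stud at (200,182). The right half shows the cover hanging level from the gripped nut at (598,290), its angle unchanged. Next I carry it over the block and check its angle there.

```bash
python3 - <<'E'
from h import *
y=1.910
bot.movel([514.4,182.7,150],vel=120,rot=[np.pi,0,y])
bot.movel([514.4,182.7,112],vel=60)
bot.hold(.4);cm=vision.camera_model("wrist");im=vision.capture("wrist"); cv2.imwrite("pics/over.png",im[:,:,::-1])
s=status.get_state();print(s["tcp_pos"],s["qpos"],s["wrist_force"],s["clock"])
P=cm["K"]@R.from_euler('xyz',cm["orientation"]).inv().apply(np.array([514.4,182.7,74.4])-cm["origin"])
for lo in(120,150,170):print(rect(im,cm,74.4,P[:2]/P[2]+[0,-60],lo,close=5))
E
```

```text
[514.47  182.728 112.159] [ 0.243  0.001  1.989  0.     1.152 -0.096] [ 0.065  0.232 -3.756] 14.2583
(array([511.204, 187.973], dtype=float32), array([ 89.31 , 131.845], dtype=float32), np.float32(-0.071501255))
(array([511.094, 187.831], dtype=float32), array([ 88.474, 130.666], dtype=float32), np.float32(-0.07130945))
(array([375.636, 209.472], dtype=float32), array([16.249, 16.471], dtype=float32), np.float32(-1.5529693))
```

View pics/over.png

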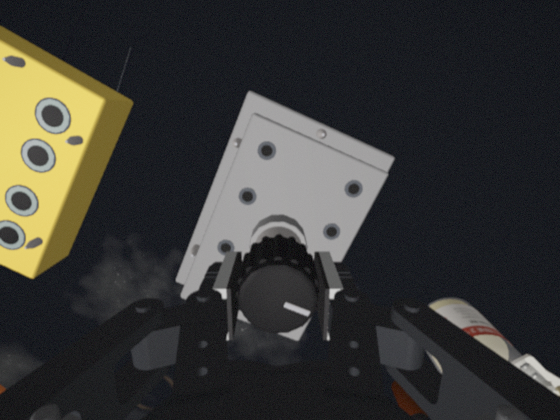

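The cover hangs parallel to the block: its far edge runs (256,115)–(388,174) and the block's (250,93)–(393,158). I check the centring from those edges, then lower.

```bash
python3 - <<'E'
from h import *
cm=vision.camera_model("wrist"); d=np.array([np.cos(np.pi/2-.071),np.sin(np.pi/2-.071)])
for a,b,z,h in(((256,115),(388,174),74.4,62),((250,93),(393,158),45,72)):
    p,q=ray(cm,a,z),ray(cm,b,z);print((p+q)/2-h*d,np.linalg.norm(p-q),np.arctan2(*(q-p)[::-1]))
for zt in (100,94,88):
    t=bot.movel([514.4,182.7,zt],vel=25,threshold=8);s=status.get_state();print(t,s["tcp_pos"],s["wrist_force"],s["torque"],s["clock"])
    if t:break
E
```

```text
[515.18  181.814] 80.95409305924105 -0.06891849688763839
[514.821 181.532] 100.3191514246572 -0.06913323399465944
False [514.357 182.716  99.859] [ 0.832 -0.005 -4.118] [-0.003  0.007  0.017] 14.8917
False [514.219 182.642  93.714] [ 1.517  0.042 -3.12 ] [-0.015 -0.035 -0.023] 15.2833
False [514.661 182.753  88.25 ] [ 0.864  0.168 -1.962] [ 0.009 -0.009 -0.04 ] 15.675
```

```bash
python3 - <<'E'
from h import *
bot.hold(.3)
t=bot.movel([514.4,182.7,80],vel=10,threshold=4);s=status.get_state();print(t,s["tcp_pos"],s["wrist_force"],s["clock"])
bot.hold(.4);s=status.get_state();print(s["tcp_pos"],s["wrist_force"],s["qpos"])
im=vision.capture("wrist"); t=vision.capture("scene")
cv2.imwrite("pics/seat.png",np.hstack([im[60:360,100:460],cv2.resize(t[160:260,200:320],None,fx=3,fy=3)])[:,:,::-1])
E
```

```text
True [514.657 182.761  84.909] [-0.925  0.118  4.365] 16.4417
[514.665 182.787  84.89 ] [-0.693  0.267  5.299] [ 0.243  0.034  2.005  0.     1.101 -0.096]
```

View pics/seat.png

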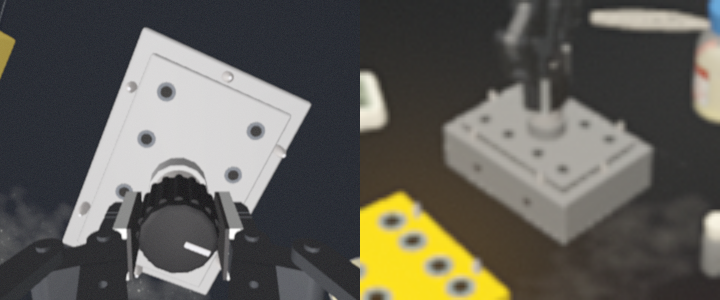

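The cover lies flat inside all visible pins: wrist-view pins at (229,76), (132,87), (280,152) and (84,208). Now I turn backward with light probes for the drop.

```bash
python3 - <<'E'
from h import *
y=1.910; x,yy=514.65,182.77; z0=84.9; z=z0
for i in range(1,12):
    y=1.910+.18*i
    bot.movel([x,yy,z+.4],vel=10)
    bot.move_to([x,yy,z+.4],[np.pi,0,y])
    t=bot.movel([x,yy,78.5],vel=12,threshold=4)
    s=status.get_state();z=s["tcp_pos"][2];print(i,round(.18*i,2),t,s["tcp_pos"],s["wrist_force"],s["torque"][2],s["qpos"][5],s["clock"])
    if z<z0-3:break
bot.hold(.4);s=status.get_state();print(s["tcp_pos"],s["wrist_force"],s["torque"],s["finger_gap"],s["grasp_force"],s["clock"])
E
```

```text
1 0.18 True [514.58  182.463  85.099] [-0.126 -0.177  3.903] 0.019739158103558613 -0.2741693310908332 17.775
2 0.36 True [514.528 182.631  85.244] [-0.447  0.422  2.565] -0.03140800776586081 -0.45418179821601773 18.5583
3 0.54 True [514.511 182.819  85.207] [-1.486  0.051  3.409] -0.024517917054128698 -0.6344129825615199 19.375
4 0.72 True [514.411 183.142  84.858] [-0.238  1.682  2.764] 0.05922103347416326 -0.8147075261839142 20.2
5 0.9 True [514.365 182.603  79.891] [-0.884 -0.695  3.947] -0.04042985796209915 -0.9955973040020519 21.225
[514.336 182.59   79.846] [-0.201 -0.369  5.639] [-0.107 -0.023 -0.016] 34.76439060417819 52.755627036094666 21.625
```

Dropped at about 0.8–0.9 rad backward: z fell 5 mm, so lift is about 9 mm. Now forward one turn in two halves with a regrasp.

```bash
python3 - <<'E'
from h import *
x,yy=514.45,182.65; y0=1.910+.9; z0=80.1
def P(t,s):print(t,s["tcp_pos"],s["wrist_force"],s["torque"][2],s["qpos"][5],s["finger_gap"],s["grasp_force"],s["clock"])
def half(ys,zs):
    for i in range(1,5):
        bot.move_to([x,yy,zs-.75*i],[np.pi,0,ys-i*np.pi/4]); P(i,status.get_state())
half(y0,z0); bot.hold(.3)
effector.open_jaws(); q=status.get_state()["qpos"]; q=np.array(q); q[5]-=np.pi
bot.goto_joints(list(q)); bot.hold(.2); P("open",status.get_state())
im=vision.capture("wrist"); cv2.imwrite("pics/half.png",im[:,:,::-1])
E
```

```text
1 [514.316 182.904  79.2  ] [-0.063  2.243  1.113] -0.013842471033549665 -0.21231228730160454 34.50209771120489 52.37597465515137 22.4
2 [514.527 182.506  78.424] [ 1.88   1.475 -0.879] -0.020849773535049958 0.5727645603359265 34.4650773882022 52.14505076408386 23.175
3 [514.605 182.473  77.765] [ 2.055  0.473 -1.726] 0.02855307131937518 1.358016804449607 34.85576335605641 51.99522078037262 23.95
4 [514.529 182.54   77.055] [ 2.64  -0.083 -1.515] 0.06623868155781423 2.143378980173005 34.57279382311889 51.93272888660431 24.725
open [514.363 182.684  77.123] [ 0.384 -0.613 -0.227] -0.017304030262580934 -0.9963252565329727 85.56596286695482 0.0 28.425
```

View pics/half.png

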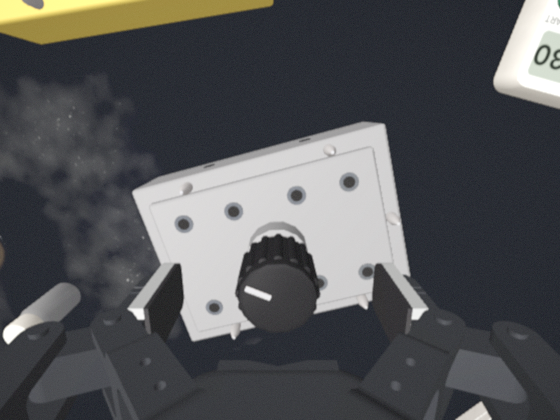

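The nut's bar (258,293) now points left, opposite to its place in the grip before, so the half turn went into the nut. The cover is still flat between the pins. Regrasp and second half.

```bash
python3 - <<'E'
from h import *
x,yy=514.45,182.65; y0=1.910+.9; z0=77.1
def P(t,s):print(t,s["tcp_pos"],s["wrist_force"],s["torque"][2],s["qpos"][5],s["finger_gap"],s["grasp_force"],s["clock"])
effector.close_gripper(50); P("grip",status.get_state())
for i in range(1,5):
    bot.move_to([x,yy,z0-.75*i],[np.pi,0,y0-i*np.pi/4]); P(i,status.get_state())
bot.hold(.6); P("end",status.get_state())
im=vision.capture("wrist"); cv2.imwrite("pics/end.png",im[:,:,::-1])
E
```

```text
grip [514.382 182.646  77.3  ] [-0.746 -0.499  1.797] -0.05402979483359041 -0.9964351437292217 34.925235627979966 49.585604667663574 28.9917
1 [514.721 182.53   76.658] [-0.302 -1.752  3.778] -0.03016119111107106 -0.2122276696913126 34.29175427450799 49.67438757419586 29.7667
2 [514.632 182.475  75.939] [-1.039 -2.989  4.766] -0.032161618440183455 0.5727226400601317 34.677618287867226 49.84766185283661 30.5417
3 [514.444 182.698  75.134] [-1.429 -2.238  4.481] 0.012122604801509881 1.3590412527300753 34.84585334216381 50.026236176490784 31.3167
4 [514.417 183.265  74.482] [-1.886 -0.47   4.472] -0.033710636733224074 2.144437968893298 34.808825808626686 50.051724314689636 32.0917
end [514.396 183.235  74.459] [-1.644 -0.909  4.046] -0.035987456829219944 2.1444069328707287 34.60478976638581 50.05150258541107 32.6917
```

View pics/end.png

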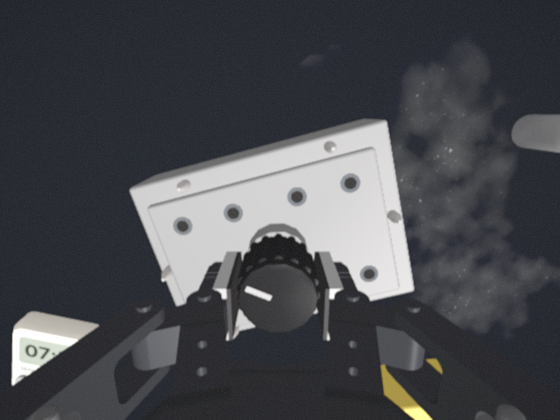

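The bar (258,293) keeps the same place in the grip, so the nut followed the full turn. The cover lies flat between the pins and the nut is held with 50 N. Handing in.

```bash
python3 -c "
from plant import order
print(order.finish_job())"
```

```text
the job is handed in; nothing more can be done
None
```

The cover is seated flat between the pins, and the nut dropped into the thread at about 0.8–0.9 rad backward, was turned one full turn forward, and is still gripped at about 50 N; the job is handed in, but no verdict came back.

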